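# Roll the rolling pin back onto its parking strip

## Robot

A 6-joint arm with a two-finger parallel gripper is mounted at the origin on a cart in front of the work surface, level with it; the furniture and walls round the work are solid. World frame = base frame: x ahead of the robot, y to its left, z up, the work surface at z = 0. Lengths are in m, angles in degrees, forces in N, time in s.
With the tool pointing down it reaches from about 0.3 to 0.75 m from the base axis. Payload 8.5 kg.
Tool frame: the origin (TCP) lies midway between the tips of the shut fingers; the grasp point (between the pads) lies 19 mm behind it; y points along the fingers, x is the direction in which the jaws open and shut, and the axes are right-handed (so a half turn about y gives the same grasp; the last joint's range is limited). The gripper opens to 85 mm and grips with 20 to 120 N. Pads are 22 mm wide; open, the fingers measure 114 mm over their backs; the gripper's body (76 mm by 85 mm) begins 54 mm behind the grasp point. The pads swing forward as they close: fully open they stand 13 mm farther back than shut.
Start: joints at [54.987, 21.807, 74.336, -0, 83.858, -12.336], TCP at [0.212, 0.507, 0.231] pointing down, gripper open.
Joint ranges: [-178.18, 178.18], [-50.72, 133.34], [12.68, 142.11], [-81.47, 261.47], [9.98, 163.14], [-165.26, 165.26]. Speed limits (degrees/s): [136.94, 136.94, 180, 180, 180, 180].

## Interface

Orientations are given as a 3x3 rotation matrix whose columns are the frame's x, y, z axes.
In Python, from rig import env gives the robot as it stands.
- The arm moves only by the tool carry_out, never from a script. Its argument "plan" is a list of rows, each a list of 3 entries, a list of its own where there are three numbers: the shift along the tool's x, y, z in m, then the turn, a rotation vector about the tool's x, y, z in degrees, then the finger opening in m, from 0 to 0.0854. In form: [[[dx, dy, dz], [ax, ay, az], jaw], ...]. A call has 1 to 8 rows; each row shifts and turns the commanded pose from where the row before left it, along the tool's axes as they then stand; what a row does not reach is not made up. A row lasts 1/8 s, in which the tool goes at most 62.5 mm and 10.7 degrees, less where a joint would pass 70% of its speed; a pose out of reach is approached as far as the arm can. A call is refused whole if a number of a shift passes 0.0625 or a number of a turn 10.7, either way. A call with a gripper value outside its range is refused whole. The fingers move at their own pace and stop on an object; "force" is the grip in N (left out, the last holds). Time passes only in rows, so rows that do not move let the fingers close. It gives the time, the measured TCP pose, the force and the opening at its end, in the units of the state.
- env.observe(): the state, without advancing time (a new reading comes with each control period).
- env.get_image(name): name is "scene" or "top"; returns a dict with "image" (420x560x3 uint8, red, green, blue), "vfov" (degrees; the focal length in pixels is half the picture's height over the tangent of half this angle, whatever the lens; pixels are square), "cx", "cy" (the principal point, pixels), "k1" (the pictures are not rectified: a ray, as slopes to the right and down, at radius r is drawn at 1 + k1 r^2 times it, then the intrinsics apply), "rvec" (rotation vector, rad) and "tvec" (3), from world to camera coordinates, as OpenCV has them. Camera axes: x right, y down, z forward; pixel columns grow to the right and rows downward; lengths in m; the calibration is good to about 2 mm. A picture is of the moment at which its call begins. There is no depth.
- env.close_job(): hands the job in, once; it reports no verdict.
Trained networks look in a picture, given as the dict that the camera call returned (one of the last four; its "shot" number tells which), for a name from the list of things; names that differ only in an ending like _2 or _b are one class to them, and where a whole thing is asked for, a point or a joint stands for the part that bears it (a point fixed in the world has none). Each returns a list of dicts, best first, with "conf" (0 to 1); they miss things now and then, are a little off and sometimes report something else, mostly with a low value. They report only what shows in the picture. A call takes as long as a camera call.
- env.outline_of(target, picture): "mask" (420x560 bool, what is visible of it) and "pixel" ([row, column] in pixels, amid what is visible of it).
The state is a dict: "time_s": time; "q": joint angles; "qvel": joint speeds; "joint_efforts": joint torques, N m; "position": TCP position; "tool_rot": TCP orientation; "ft_force": force on the tool from outside, world axes, zero at the start; "wrist_torque": the same for the moment, N m; "grip_width": finger opening in m.
Only numpy, scipy, OpenCV 4.12 (cv2) and the standard library are available. Lean on these libraries where they do the work, as an engineer would, in place of code of your own. Each camera call takes 0.05 s, during which the arm holds its last target.

## Task

Clear the near part of the pastry board for the dough: with the fingertips on top of the rolling pin's barrel, roll the pin away over the board until the barrel rests wholly on the dark inlaid strip, parallel to it. Several short strokes are fine, but only touch the pin from above: do not push it from behind, grip it or lift it. Leave it lying still on the strip, and leave the cup, the tamper and the timer beside the board where they stand.

Things in the scene. Friction and masses are not known exactly. Their poses are not given: they have to be found in the camera images.
- pin: Wooden rolling pin, 400 g, lying across the pastry board, free to roll; let go of at rest, it stays where it is. Barrel 48 mm in diameter and 180 mm long, with a slim handle (25 mm thick) on each end, 276 mm over all. Origin: middle of the pin, on its axis, 24 mm above the board when it lies there. Its y axis runs along the pin; x and z turn with it as it rolls. If a flat fingertip pressed on top moves level by d without slipping, the pin's axis moves d/2 the same way.
- pin_left (a point): Centre of the barrel's left end (on the pin's axis, 90 mm to +y of the middle).
- pin_right (a point): Centre of the barrel's right end (on the pin's axis, 90 mm to -y of the middle).
- board: Pale wooden pastry board, fixed to the worktop, 280 mm (its x, pointing away from the robot) by 340 mm (its y), 18 mm thick. Origin: centre of its underside, on the worktop. Its upper face is flat and level, without stops.
- strip (a point): Centre of the dark wooden strip let in flush in the far half of the board's top; axes parallel to the board's. The strip is 70 mm wide (along x) and runs over the board's whole width (along y); its centre line lies 35 mm beyond the board's centre. The pin lies in it when its axis is on the strip's centre line, 12 mm either way.
- dosing_cup: Bystander: grey metal dosing cup, 59 mm across, 56 mm high, on the worktop left of the board. Origin: centre of its underside.
- tamper: Bystander: coffee tamper with a brown handle, 55 mm across, 87 mm high, on the worktop right of the board. Origin: centre of its underside.
- timer: Bystander: round cream kitchen timer, 62 mm across, 58 mm high, on the worktop right of the board, farther back. Origin: centre of its underside.

How it is judged (in metres and radians):
On the way:
1. the pin has rolled (turned about its axis) by a quarter turn or more, lying on the board (angle between pin's own z axis and vertical above 1.5 rad and z of pin in the frame of board above 0.036 m), for 0.1 s.
At the end, for the whole second after the job is handed in: Both ends of the barrel lie within 12 mm of the strip's centre line (so the barrel is on the strip, to 1 mm), the pin is within 50 mm of the board's middle sideways, lies on the board, and is still (under 8 mm/s); cup, tamper and timer are within 20 mm of where they stood (x of pin_left in the frame of strip between -0.012 and 0.012 m and x of pin_right in the frame of strip between -0.012 and 0.012 m and y of pin in the frame of strip between -0.05 and 0.05 m and z of pin in the frame of strip between 0.019 and 0.029 m and linear speed of pin below 0.008 m/s and distance of each of dosing_cup, tamper, timer from where it was at the start of the episode below 0.02 m); the robot touches nothing.
It fails at once if the pin is lifted (its middle or an end more than 10 mm) (z of any of pin, pin_left, pin_right in the frame of board above 0.052 m).
It fails at once if the pin leaves the board (z of pin in the frame of board below 0.034 m).
It fails at once if the fingers push the pin from behind or straddle it (contact while the grasp point is lower than 5 mm above the barrel's top) (contact force between the fingers and pin above 0.5 N and z of the grasp point in the frame of board below 0.071 m).
It fails at once if the cup, the tamper or the timer is knocked away (20 mm) or over (distance of any of dosing_cup, tamper, timer from where it was at the start of the episode above 0.02 m or angle between any of dosing_cup, tamper, timer's own z axis and vertical above 0.5 rad).
It also fails if it takes over 72 s, if anything falls off the work surface, if the arm or the gripper's body presses on something with over 40 N, if the wrist force passes 120 N, or if a joint passes its speed limit or range.

## Working session

There is one attempt and no reset: what is moved stays moved. The work goes in short steps, Python scripts to look and compute and a tool call to move; the robot and the scene stay as the last step left them, time stands still between calls to the robot, and variables do not carry over. Pictures are saved under pics/ and viewed, and the job is handed in when it is done.

Besides the shell and the picture viewer there is one more tool, called after ">>>" as a command line: name --argument value ..., lists and objects as JSON in quotes. carry_out: Moves the arm, as the interface text tells. Its arguments: {"type":"object","properties":{"plan":{"type":"array","items":{"type":"array"}},"force":{"type":"number"}},"required":["plan"]}

```bash
ls; mkdir -p pics; cat > h.py <<'E'
import numpy as np, cv2
from rig import env
def K(p):
    h,w=p["image"].shape[:2]; f=h/2/np.tan(np.radians(p["vfov"])/2)
    return np.array([[f,0,p["cx"]],[0,f,p["cy"]],[0,0,1.]]), np.array([p["k1"],0,0,0.])
def proj(p,X):
    k,d=K(p); return cv2.projectPoints(np.array(X,float).reshape(-1,1,3),np.array(p["rvec"],float),np.array(p["tvec"],float),k,d)[0].reshape(-1,2)
def toplane(p,uv,z):
    k,d=K(p); n=cv2.undistortPoints(np.array(uv,float).reshape(-1,1,2),k,d).reshape(-1,2)
    R=cv2.Rodrigues(np.array(p["rvec"],float))[0]; t=np.array(p["tvec"],float).ravel()
    c=-R.T@t; r=np.c_[n,np.ones(len(n))]@R
    return c+r*((z-c[2])/r[:,2])[:,None]
def save(p,n): cv2.imwrite("pics/"+n,p["image"][:,:,::-1])
E
python3 - <<'E'
from h import *
s=env.observe(); print({k:np.round(v,3).tolist() for k,v in s.items()})
for n in ("top","scene"):
    p=env.get_image(n); save(p,n+"0.png"); print(n,{k:p[k] for k in p if k!="image"})
    for t in ("pin","board","dosing_cup","tamper","timer"):
        for r in env.outline_of(t,p)[:2]:
            m=r["mask"]; print(t,round(r["conf"],2),r["pixel"],m.sum())
            if r["conf"]>.5: np.save(f"pics/{n}_{t}.npy",m) 
            c,_=cv2.findContours(m.astype(np.uint8),0,2); c=max(c,key=cv2.contourArea); print(cv2.minAreaRect(c))
E
```

```text
pics
{'time_s': 0.0, 'q': [54.987, 21.843, 74.385, 0.001, 83.859, -12.335], 'qvel': [-0.076, -0.097, 0.028, -0.081, 0.023, 0.04], 'joint_efforts': [-0.0, -44.846, -23.128, -0.0, 0.005, 0.0], 'position': [0.212, 0.507, 0.231], 'tool_rot': [[0.386, -0.001, -0.923], [0.923, -0.001, 0.386], [-0.001, -1.0, 0.0]], 'ft_force': [0.292, 0.708, 0.01], 'wrist_torque': [-0.019, -0.061, -0.0], 'grip_width': 0.086}
top {'vfov': 44.05082698498019, 'cx': 278.4053471585724, 'cy': 218.5298722732821, 'k1': -0.1580674204332449, 'rvec': array([ 2.13977852, -2.15407044,  0.17783108]), 'tvec': array([0.03014827, 0.58328317, 1.0373619 ]), 'shot': 1}
pin 0.98 [271.5, 320.3] 2331
((317.91998291015625, 271.5599670410156), (131.52188110351562, 24.0416316986084), 8.130102157592773)
board 0.96 [225.2, 322.5] 17892
((323.3086242675781, 233.54954528808594), (160.32778930664062, 130.5218048095703), 6.519801616668701)
tamper 0.65 [252.7, 431.6] 615
((431.5, 255.0), (24.0, 31.0), 90.0)
timer 0.82 [208.2, 427.8] 736
((426.5000305175781, 205.99998474121094), (28.991374969482422, 30.405588150024414), 45.0)
scene {'vfov':
[... 193 characters left out ...]
024,  0.60878599]), 'shot': 2}
pin 0.62 [253.1, 256.7] 2438
((256.06549072265625, 253.2137908935547), (100.47338104248047, 30.829065322875977), 49.76364517211914)
board 0.74 [265.6, 301.6] 13379
((302.2239990234375, 257.548583984375), (123.3912353515625, 186.07745361328125), 73.1785888671875)
dosing_cup 0.61 [198.0, 238.6] 709
((238.5, 200.5), (31.0, 25.0), 90.0)
tamper 0.39 [301.8, 405.7] 1418
((405.0, 300.0), (46.0, 38.0), 90.0)
timer 0.57 [300.9, 405.3] 1480
((405.9231262207031, 300.3846130371094), (40.007694244384766, 46.283409118652344), 11.309932708740234)
timer 0.2 [254.6, 255.5] 2380
((256.4390563964844, 252.54879760742188), (99.79503631591797, 29.673015594482422), 51.34019470214844)
```

View pics/top0.png

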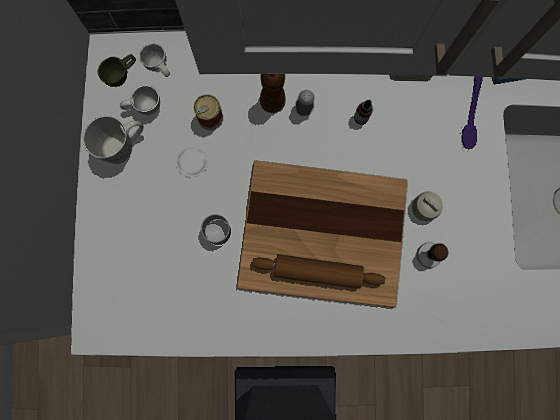

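View pics/scene0.png

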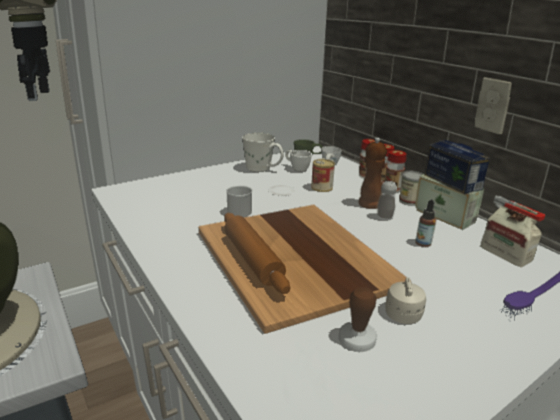

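```bash
python3 - <<'E'
import numpy as np,cv2
im=cv2.imread("pics/top0.png"); cv2.imwrite("pics/crop0.png",cv2.resize(im[140:320,200:460],None,fx=3,fy=3,interpolation=cv2.INTER_CUBIC))
E
```

```text
(no output)
```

View pics/crop0.png

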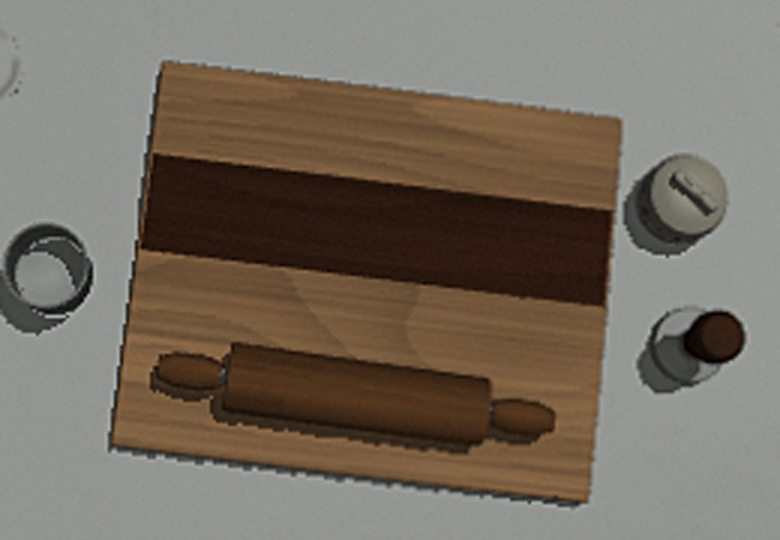

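The top view shows the board with the pin lying nearly parallel to the strip on the near part. The strip is around row 217, the pin around row 271, and tamper and timer are on the right at about (432,254) and (428,207).

```bash
cat >> h.py <<'E'
from scipy.optimize import least_squares
def board_fit(p,uv):
    # uv far-left, far-right, near-right, near-left of top face
    L=np.array([[.14,.17],[.14,-.17],[-.14,-.17],[-.14,.17]])
    def pts(a,L=L,z=.018):
        c,s=np.cos(a[2]),np.sin(a[2]); return np.c_[a[0]+c*L[:,0]-s*L[:,1],a[1]+s*L[:,0]+c*L[:,1],np.full(len(L),z)]
    r=least_squares(lambda a:(proj(p,pts(a))-uv).ravel(),[.45,0,0]); return r.x,r.fun.reshape(-1,2)
def toboard(b,X):
    c,s=np.cos(b[2]),np.sin(b[2]); d=np.array(X)[:,:2]-b[:2]; return d@np.array([[c,-s],[s,c]])
E
python3 - <<'E'
from h import *
p=env.get_image("top")
f=lambda a:(np.array(a,float)+.5)/3-.5+[200,140]
bc=f([(163,61),(621,119),(588,502),(110,448)])
b,res=board_fit(p,bc); print(b,np.degrees(b[2]),res.round(2).tolist())
st=toplane(p,f([(153,154),(611,210),(604,304),(142,248)]),.018); print(toboard(b,st).round(4))
pc=f([(232,344),(490,380),(488,444),(223,409)])
ax=np.array([(pc[0]+pc[3])/2,(pc[1]+pc[2])/2]); A=toplane(p,ax,.042); print(A.round(4),toboard(b,A).round(4),np.linalg.norm(A[0]-A[1]))
m=np.load("pics/top_pin.npy"); ys,xs=np.nonzero(m); c=toplane(p,[[xs.mean(),ys.mean()]],.042);print(c,toboard(b,c))
for t,z in(("tamper",.08),("timer",.05)):
    m=np.load(f"pics/top_{t}.npy"); ys,xs=np.nonzero(m); print(t,toplane(p,[[xs.mean(),ys.mean()]],z).round(3))
s=env.get_image("scene")
for nm,q in(("pin ends",A),("board",None)):
    if q is not None: print(proj(s,q))
c,sn=np.cos(b[2]),np.sin(b[2])
print(proj(s,[[b[0]+c*x-sn*y,b[1]+sn*x+c*y,.018] for x,y in((.14,.17),(.14,-.17),(-.14,-.17),(-.14,.17))]))
E
```

```text
[ 0.55634925 -0.07074655 -0.12813781] -7.341755572997328 [[-0.84, 0.01], [0.59, -0.25], [0.46, 0.55], [-0.18, -0.37]]
[[ 0.0709  0.1664]
 [ 0.071  -0.1667]
 [ 0.0023 -0.1674]
 [ 0.0023  0.1654]]
[[ 0.4865  0.033   0.042 ]
 [ 0.4604 -0.1473  0.042 ]] [[-0.0825  0.0939]
 [-0.0854 -0.0882]] 0.18215951219998947
[[ 0.47355566 -0.05463431  0.042     ]] [[-0.08417375  0.00540016]]
tamper [[ 0.503 -0.283  0.08 ]]
timer [[ 0.608 -0.288  0.05 ]]
[[236.01121849 226.2329013 ]
 [274.65375496 274.89202442]]
[[313.90362511 203.66190152]
 [412.70121229 280.55847124]
 [264.6692209  326.20499195]
 [197.2441391  225.68568901]]
```

>>> carry_out --plan '[[[-0.02,0,-0.02],[0,0,0],0.04],[[-0.035,0,-0.0374],[0,0,0],0.04],[[-0.035,0,-0.0374],[0,0,0],0.04],[[-0.035,0,-0.0374],[0,0,0],0.04],[[-0.035,0,-0.0374],[0,0,0],0.04],[[-0.035,0,-0.0374],[0,0,0],0.04],[[-0.035,0,-0.0374],[0,0,0],0.04],[[-0.035,0,-0.0374],[0,0,0],0.04]]' --force 20

```text
time_s: 1.7
position: [0.3704, 0.1527, 0.2316]
tool_rot: [[0.386, 0.001, -0.923], [0.923, 0.0, 0.386], [0.0, -1.0, -0.001]]
ft_force: [1.0, -0.0, 0.2]
grip_width: 0.0401
```

```bash
python3 - <<'E'
import cv2,numpy as np
im=cv2.imread("pics/scene0.png")
m=np.load("pics/scene_board.npy")|np.load("pics/scene_pin.npy")
c,_=cv2.findContours(m.astype(np.uint8),0,2); cv2.drawContours(im,c,-1,(0,255,0),1)
for u,v in [(313.9,203.7),(412.7,280.6),(264.7,326.2),(197.2,225.7),(236,226),(274.6,274.9)]: cv2.circle(im,(round(u),round(v)),3,(0,0,255),1)
cv2.imwrite("pics/sov.png",cv2.resize(im[170:360,150:440],None,fx=2.7,fy=2.7))
E
```

```text
(no output)
```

View pics/sov.png

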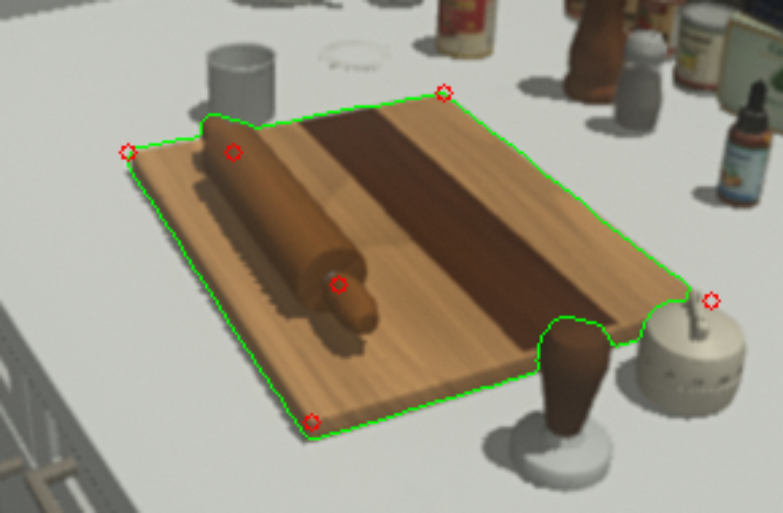

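The scene camera agrees with the top-camera fit: board corners and barrel axis land on the picture.

>>> carry_out --plan '[[[-0.0308,0.016,-0.0333],[0,0,0],0.04],[[-0.0308,0.016,-0.0333],[0,0,0],0.04],[[-0.0308,0.016,-0.0333],[0,0,0],0.04],[[-0.0308,0.016,-0.0333],[0,0,0],0.04],[[-0.0308,0.016,-0.0333],[0,0,0],0.04],[[0,0.0,0],[0,-7.7,0],0.04],[[0,0,0],[0,-7.7,0],0.04],[[0,0.02,0],[0,0,0],0.04]]'

```text
time_s: 2.7
position: [0.4649, -0.0524, 0.132]
tool_rot: [[0.125, 0.003, -0.992], [0.992, -0.001, 0.125], [-0.001, -1.0, -0.003]]
ft_force: [0.6, 0.3, 0.4]
grip_width: 0.04
```

>>> carry_out --plan '[[[0,0.03,0],[0,0,0],0.04],[[0,0.03,0],[0,0,0],0.04],[[0,0.003,0],[0,0,0],0.04],[[0,0,0],[0,0,0],0.04]]'

```text
time_s: 3.2
position: [0.4646, -0.0521, 0.069]
tool_rot: [[0.127, 0.001, -0.992], [0.992, -0.0, 0.127], [-0.0, -1.0, -0.001]]
ft_force: [-0.1, -0.1, -0.1]
grip_width: 0.0402
```

```bash
python3 - <<'E'
from h import *
p=env.get_image("scene"); cv2.imwrite("pics/s1.png",cv2.resize(p["image"][130:330,150:400,::-1],None,fx=3,fy=3))
E
```

```text
(no output)
```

View pics/s1.png

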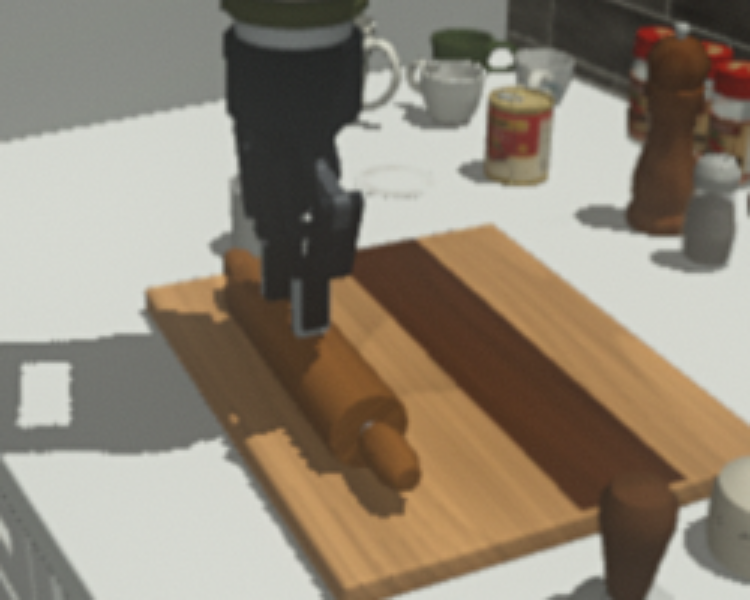

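>>> carry_out --plan '[[[0,0.003,0],[0,0,0],0.04],[[0,0.002,0],[0,0,0],0.04],[[0,0,0],[0,0,0],0.04]]'

```text
time_s: 3.62
position: [0.465, -0.0522, 0.0643]
tool_rot: [[0.127, 0.003, -0.992], [0.992, -0.001, 0.127], [-0.0, -1.0, -0.003]]
ft_force: [-0.1, 0.8, 7.6]
grip_width: 0.04
```

>>> carry_out --plan '[[[0,0.0005,0],[0,0,0],0.04],[[0,0,-0.004],[0,0,0],0.04],[[0,0,-0.006],[0,0,0],0.04],[[0,0,-0.006],[0,0,0],0.04],[[0,0,-0.004],[0,0,0],0.04],[[0,0,0],[0,0,0],0.04]]'

```text
time_s: 4.38
position: [0.4855, -0.0551, 0.0643]
tool_rot: [[0.127, 0.004, -0.992], [0.992, -0.002, 0.127], [-0.001, -1.0, -0.004]]
ft_force: [0.1, -1.2, 11.9]
grip_width: 0.0399
```

```bash
python3 - <<'E'
from h import *
p=env.get_image("scene"); cv2.imwrite("pics/s2.png",cv2.resize(p["image"][130:330,150:400,::-1],None,fx=3,fy=3))
E
```

```text
(no output)
```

View pics/s2.png

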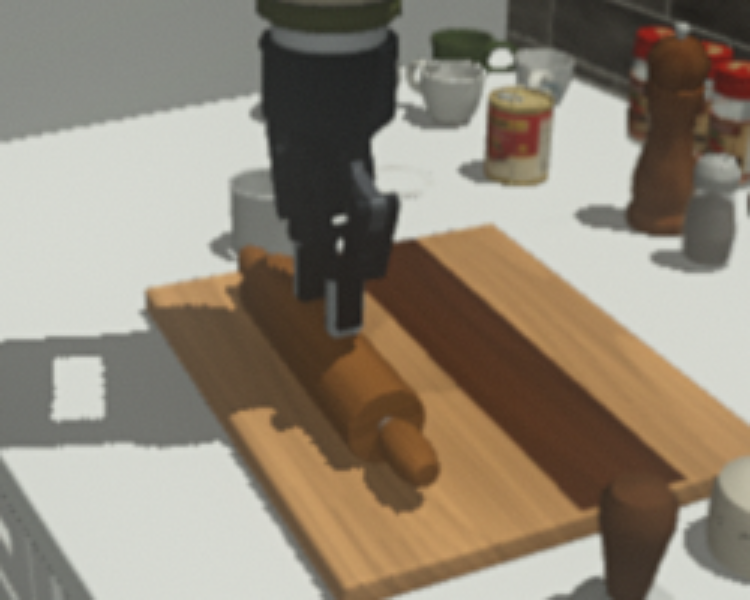

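The pin rolled forward under the fingertips (barrel end face moved from about (372,433) to (388,422) in the enlarged crop). I'll continue.

>>> carry_out --plan '[[[0,0,-0.004],[0,0,0],0.04],[[0,0,-0.006],[0,0,0],0.04],[[0,0,-0.004],[0,0,0],0.04],[[0,0,-0.002],[0,0,0],0.04],[[0,0,0],[0,0,0],0.04],[[0,0,0],[0,0,0],0.04],[[0,-0.004,0],[0,0,0],0.04],[[0,-0.006,0],[0,0,0],0.04]]'

```text
time_s: 5.42
position: [0.4997, -0.0564, 0.073]
tool_rot: [[0.127, -0.001, -0.992], [0.992, 0.0, 0.127], [0.0, -1.0, 0.001]]
ft_force: [0.5, -0.6, -0.7]
grip_width: 0.04
```

```bash
python3 - <<'E'
from h import *
for n in ("scene","top"):
    p=env.get_image(n); 
    if n=="scene": cv2.imwrite("pics/s3.png",cv2.resize(p["image"][130:330,150:400,::-1],None,fx=3,fy=3))
    else: cv2.imwrite("pics/t3.png",cv2.resize(p["image"][140:320,200:460,::-1],None,fx=3,fy=3,interpolation=cv2.INTER_CUBIC))
E
```

```text
(no output)
```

View pics/t3.png

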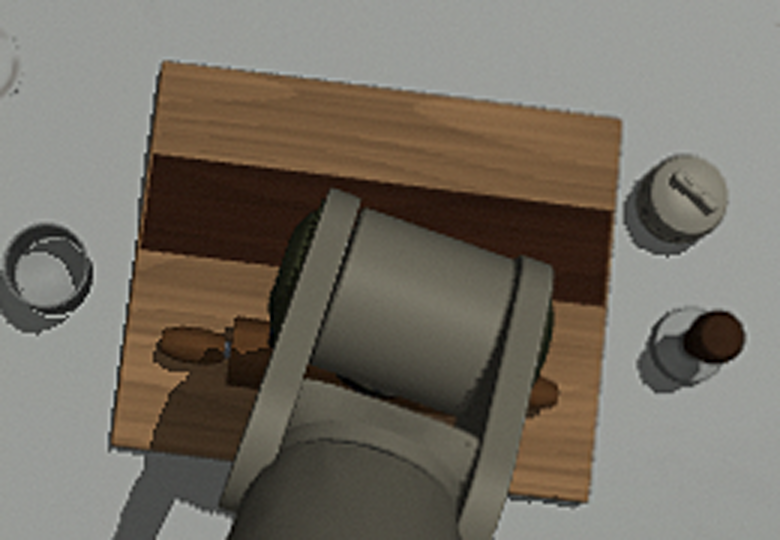

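View pics/s3.png

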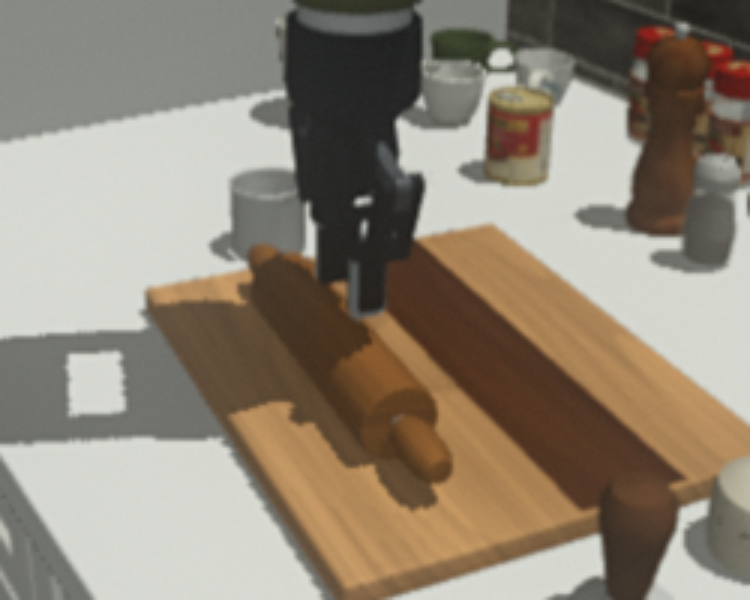

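>>> carry_out --plan '[[[0,0,0.018],[0,0,0],0.04],[[0,0.007,0],[0,0,0],0.04],[[0,0.003,0],[0,0,0],0.04],[[0,0,-0.005],[0,0,0],0.04],[[0,0,-0.009],[0,0,0],0.04],[[0,0,-0.01],[0,0,0],0.04],[[0,0,-0.009],[0,0,0],0.04],[[0,0,-0.005],[0,0,0],0.04]]'

```text
time_s: 6.52
position: [0.522, -0.0599, 0.0639]
tool_rot: [[0.127, 0.004, -0.992], [0.992, -0.002, 0.127], [-0.001, -1.0, -0.005]]
ft_force: [0.2, -2.2, 9.8]
grip_width: 0.0398
```

>>> carry_out --plan '[[[0,0,0],[0,0,0],0.04],[[0,0,0],[0,0,0],0.04],[[0,-0.004,0],[0,0,0],0.04],[[0,-0.006,0],[0,0,0],0.04]]'

```text
time_s: 7.02
position: [0.5198, -0.059, 0.0726]
tool_rot: [[0.127, -0.001, -0.992], [0.992, 0.0, 0.127], [0.0, -1.0, 0.001]]
ft_force: [-0.1, 0.2, -0.4]
grip_width: 0.0399
```

```bash
python3 - <<'E'
from h import *
p=env.get_image("scene"); cv2.imwrite("pics/s4.png",cv2.resize(p["image"][130:330,150:400,::-1],None,fx=3,fy=3))
E
```

```text
(no output)
```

View pics/s4.png

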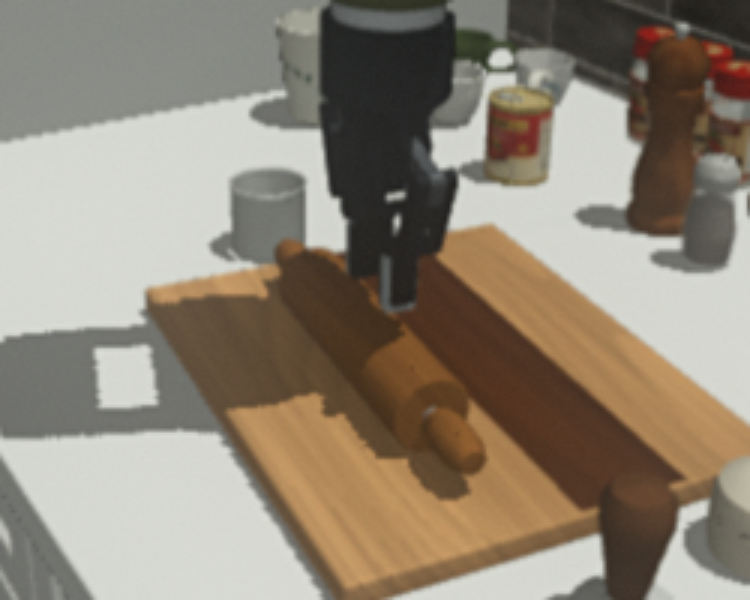

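>>> carry_out --plan '[[[0,0,0.019],[0,0,0],0.04],[[0,0.007,0],[0,0,0],0.04],[[0,0.003,0],[0,0,0],0.04],[[0,0,-0.005],[0,0,0],0.04],[[0,0,-0.009],[0,0,0],0.04],[[0,0,-0.01],[0,0,0],0.04],[[0,0,-0.009],[0,0,0],0.04],[[0,0,-0.005],[0,0,0],0.04]]'

```text
time_s: 8.07
position: [0.541, -0.0624, 0.0641]
tool_rot: [[0.127, 0.005, -0.992], [0.992, -0.002, 0.127], [-0.001, -1.0, -0.005]]
ft_force: [-0.0, -2.3, 10.7]
grip_width: 0.0398
```

>>> carry_out --plan '[[[0,0,0],[0,0,0],0.04],[[0,0,0],[0,0,0],0.04],[[0,-0.004,0],[0,0,0],0.04],[[0,-0.006,0],[0,0,0],0.04]]'

```text
time_s: 8.57
position: [0.5386, -0.0614, 0.0725]
tool_rot: [[0.127, -0.001, -0.992], [0.992, 0.0, 0.127], [0.0, -1.0, 0.001]]
ft_force: [0.4, -0.1, 0.9]
grip_width: 0.0399
```

```bash
python3 - <<'E'
from h import *
p=env.get_image("scene"); cv2.imwrite("pics/s5.png",cv2.resize(p["image"][130:330,150:400,::-1],None,fx=3,fy=3))
E
```

```text
(no output)
```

View pics/s5.png

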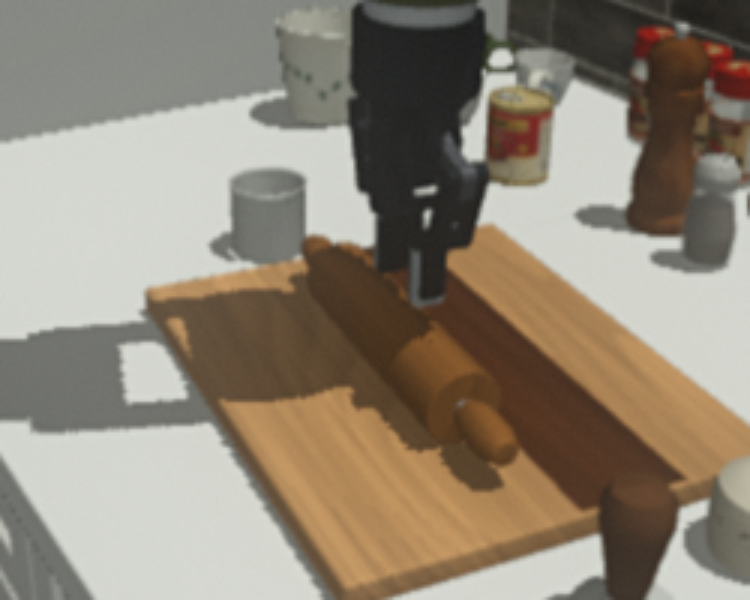

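>>> carry_out --plan '[[[0,0,0.019],[0,0,0],0.04],[[0,0.007,0],[0,0,0],0.04],[[0,0.003,0],[0,0,0],0.04],[[0,0,-0.005],[0,0,0],0.04],[[0,0,-0.009],[0,0,0],0.04],[[0,0,-0.01],[0,0,0],0.04],[[0,0,-0.009],[0,0,0],0.04],[[0,0,-0.005],[0,0,0],0.04]]'

```text
time_s: 9.62
position: [0.5598, -0.0648, 0.0642]
tool_rot: [[0.127, 0.005, -0.992], [0.992, -0.002, 0.127], [-0.001, -1.0, -0.005]]
ft_force: [-0.2, -1.6, 11.9]
grip_width: 0.0402
```

>>> carry_out --plan '[[[0,0,0],[0,0,0],0.04],[[0,0,0],[0,0,0],0.04],[[0,-0.004,0],[0,0,0],0.04],[[0,-0.006,0],[0,0,0],0.04]]'

```text
time_s: 10.12
position: [0.5575, -0.0638, 0.0725]
tool_rot: [[0.127, -0.001, -0.992], [0.992, 0.0, 0.127], [0.0, -1.0, 0.001]]
ft_force: [0.0, -0.2, 0.7]
grip_width: 0.0399
```

>>> carry_out --plan '[[[0,0,0.019],[0,0,0],0.04],[[0,0.007,0],[0,0,0],0.04],[[0,0.003,0],[0,0,0],0.04],[[0,0,-0.005],[0,0,0],0.04],[[0,0,-0.009],[0,0,0],0.04],[[0,0,-0.01],[0,0,0],0.04],[[0,0,-0.009],[0,0,0],0.04],[[0,0,-0.005],[0,0,0],0.04]]'

```text
time_s: 11.12
position: [0.5786, -0.0672, 0.0643]
tool_rot: [[0.127, 0.004, -0.992], [0.992, -0.002, 0.127], [-0.001, -1.0, -0.005]]
ft_force: [-0.7, -1.9, 11.1]
grip_width: 0.0402
```

>>> carry_out --plan '[[[0,0,0],[0,0,0],0.04],[[0,0,0],[0,0,0],0.04],[[0,-0.004,0],[0,0,0],0.04],[[0,-0.006,0],[0,0,0],0.04]]'

```text
time_s: 11.62
position: [0.5763, -0.0662, 0.0725]
tool_rot: [[0.127, -0.001, -0.992], [0.992, 0.0, 0.127], [0.0, -1.0, 0.001]]
ft_force: [0.3, -0.4, -0.1]
grip_width: 0.0398
```

```bash
python3 - <<'E'
from h import *
p=env.get_image("scene"); cv2.imwrite("pics/s6.png",cv2.resize(p["image"][130:330,150:400,::-1],None,fx=3,fy=3))
p=env.get_image("top");cv2.imwrite("pics/t6.png",cv2.resize(p["image"][140:320,200:460,::-1],None,fx=3,fy=3,interpolation=cv2.INTER_CUBIC))
E
```

```text
(no output)
```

View pics/s6.png

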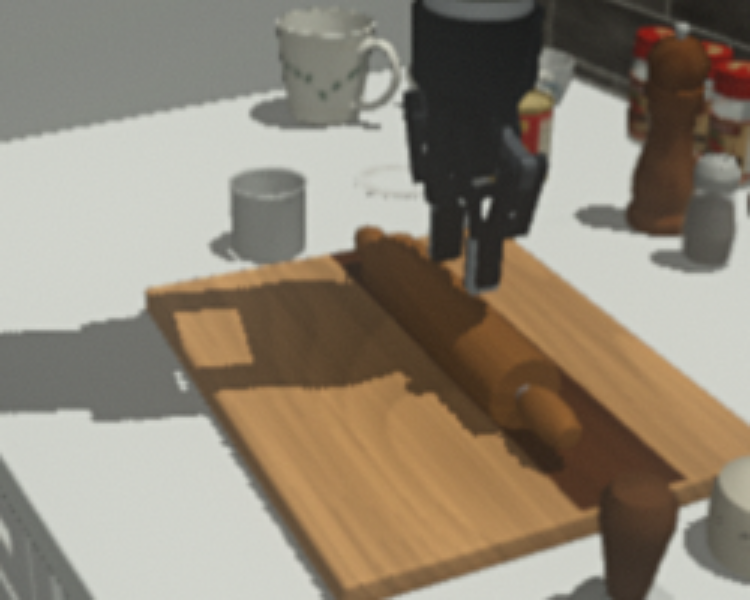

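View pics/t6.png

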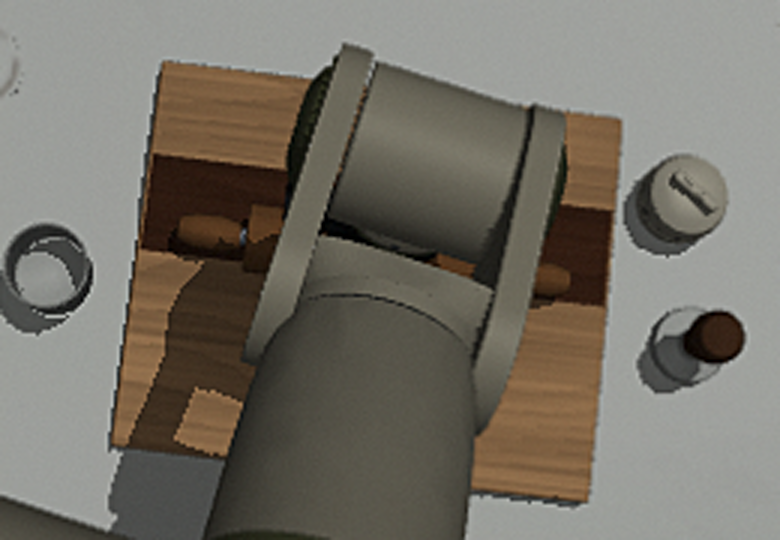

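The pin is nearly on the strip: left barrel end at about crop (248,238), right handle tip near (571,281). Measuring before the last stroke.

```bash
python3 - <<'E'
from h import *
p=env.get_image("top"); f=lambda a:(np.array(a,float)+.5)/3-.5+[200,140]
b=[.55635,-.07075,-.12814]
A=toplane(p,f([(173,233),(208,234),(248,238),(552,281),(571,281)]),.042); print(toboard(b,A).round(4))
E
```

```text
[[ 0.0121  0.1437]
 [ 0.0143  0.1194]
 [ 0.0149  0.0914]
 [ 0.0107 -0.1234]
 [ 0.0123 -0.1369]]
```

>>> carry_out --plan '[[[0,0,0.014],[0,0,0],0.04],[[0,0.007,0],[0,0,0],0.04],[[0,0.003,0],[0,0,0],0.04],[[0,0,-0.004],[0,0,0],0.04],[[0,0,-0.006],[0,0,0],0.04],[[0,0,-0.006],[0,0,0],0.04],[[0,0,-0.005],[0,0,0],0.04],[[0,0,-0.002],[0,0,0],0.04]]'

```text
time_s: 12.78
position: [0.5872, -0.0681, 0.0644]
tool_rot: [[0.127, 0.005, -0.992], [0.992, -0.002, 0.127], [-0.001, -1.0, -0.005]]
ft_force: [-0.5, -0.9, 12.7]
grip_width: 0.0397
```

>>> carry_out --plan '[[[0,0,0],[0,0,0],0.04],[[0,0,0],[0,0,0],0.04],[[0,-0.004,0],[0,0,0],0.04],[[0,-0.006,0],[0,0,0],0.04],[[0,0,0],[0,0,0],0.04]]'

```text
time_s: 13.4
position: [0.5854, -0.0675, 0.073]
tool_rot: [[0.127, 0.0, -0.992], [0.992, -0.0, 0.127], [-0.0, -1.0, -0.0]]
ft_force: [0.1, -0.5, 1.2]
grip_width: 0.0398
```

>>> carry_out --plan '[[[0,0,0.013],[0,0,0],0.04],[[0,0.007,0],[0,0,0],0.04],[[0,0.003,0],[0,0,0],0.04],[[0,0,-0.004],[0,0,0],0.04],[[0,0,-0.006],[0,0,0],0.04],[[0,0,-0.006],[0,0,0],0.04],[[0,0,-0.005],[0,0,0],0.04],[[0,0,-0.002],[0,0,0],0.04]]'

```text
time_s: 14.4
position: [0.5971, -0.0694, 0.0643]
tool_rot: [[0.127, 0.004, -0.992], [0.992, -0.002, 0.127], [-0.001, -1.0, -0.005]]
ft_force: [-0.6, -0.6, 12.1]
grip_width: 0.0395
```

>>> carry_out --plan '[[[0,0,0],[0,0,0],0.04],[[0,0,0],[0,0,0],0.04],[[0,0,0],[0,0,0],0.04],[[0,-0.003,0],[0,0,0],0.04],[[0,-0.02,0],[0,0,0],0.04],[[0,-0.04,0],[0,0,0],0.04]]'

```text
time_s: 15.15
position: [0.5944, -0.0685, 0.1246]
tool_rot: [[0.127, -0.004, -0.992], [0.992, 0.001, 0.127], [0.001, -1.0, 0.004]]
ft_force: [0.2, -0.4, 1.0]
grip_width: 0.0397
```

>>> carry_out --plan '[[[0,-0.05,0],[0,0,0],0.04],[[0,-0.04,0.01],[0,0,0],0.04],[[0.04,0,0.035],[0,0,0],0.04],[[0.04,0,0.035],[0,0,0],0.04],[[0.04,0,0.035],[0,0,0],0.04],[[0.04,0,0.035],[0,0,0],0.04],[[0.045,0,0.025],[0,0,0],0.04],[[0.045,0,0.02],[0,0,0],0.04]]'

```text
time_s: 16.15
position: [0.4325, 0.2054, 0.2156]
tool_rot: [[0.127, -0.0, -0.992], [0.992, -0.0, 0.127], [-0.0, -1.0, 0.0]]
ft_force: [0.5, 0.2, 0.4]
grip_width: 0.0401
```

>>> carry_out --plan '[[[0.045,0,0.02],[0,0,0],0.04],[[0.045,0,0],[0,0,0],0.04],[[0.045,0,0],[0,0,0],0.04],[[0,0,0],[0,0,0],0.04]]'

```text
time_s: 16.65
position: [0.4304, 0.3427, 0.2148]
tool_rot: [[0.124, -0.001, -0.992], [0.992, -0.0, 0.124], [-0.0, -1.0, 0.001]]
ft_force: [-0.8, 0.1, -0.6]
grip_width: 0.0402
```

```bash
python3 - <<'E'
from h import *
p=env.get_image("top"); cv2.imwrite("pics/t7.png",cv2.resize(p["image"][140:320,200:460,::-1],None,fx=3,fy=3,interpolation=cv2.INTER_CUBIC))
b=[.55635,-.07075,-.12814]
for t in("pin","tamper","timer","dosing_cup"):
    for r in env.outline_of(t,p)[:1]:
        m=r["mask"]; ys,xs=np.nonzero(m); c=toplane(p,[[xs.mean(),ys.mean()]],.042); print(t,r["conf"],m.sum(),xs.mean().round(1),ys.mean().round(1),toboard(b,c).round(4)); 
E
```

```text
pin 0.93 2402 325.9 213.0 [[0.0387 0.0022]]
tamper 0.81 597 431.2 254.0 [[-0.0208 -0.2288]]
timer 0.77 747 426.9 205.9 [[ 0.0806 -0.2116]]
dosing_cup 0.77 735 215.5 229.0 [[-0.0231  0.2272]]
```

View pics/t7.png

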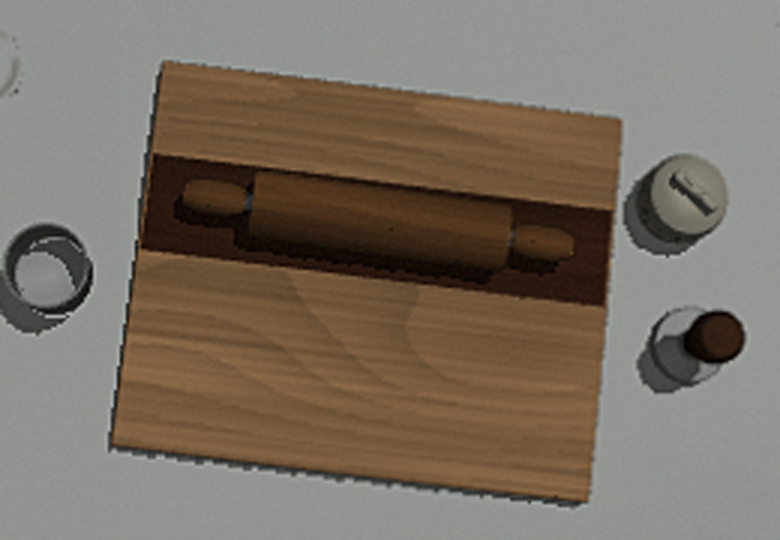

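```bash
python3 - <<'E'
from h import *
p=env.get_image("top"); q=env.get_image("scene"); f=lambda a:(np.array(a,float)+.5)/3-.5+[200,140]
b=[.55635,-.07075,-.12814]
pc=f([(256,171),(512,205),(506,272),(247,236)])
A=toplane(p,np.array([(pc[0]+pc[3])/2,(pc[1]+pc[2])/2]),.042); B=toboard(b,A); print(B.round(4),"from strip",(B[:,0]-.0355).round(4))
cv2.imwrite("pics/s7.png",cv2.resize(q["image"][130:330,150:430,::-1],None,fx=2.8,fy=2.8))
E
```

```text
[[ 0.0395  0.0919]
 [ 0.0369 -0.0903]] from strip [0.004  0.0014]
```

View pics/s7.png

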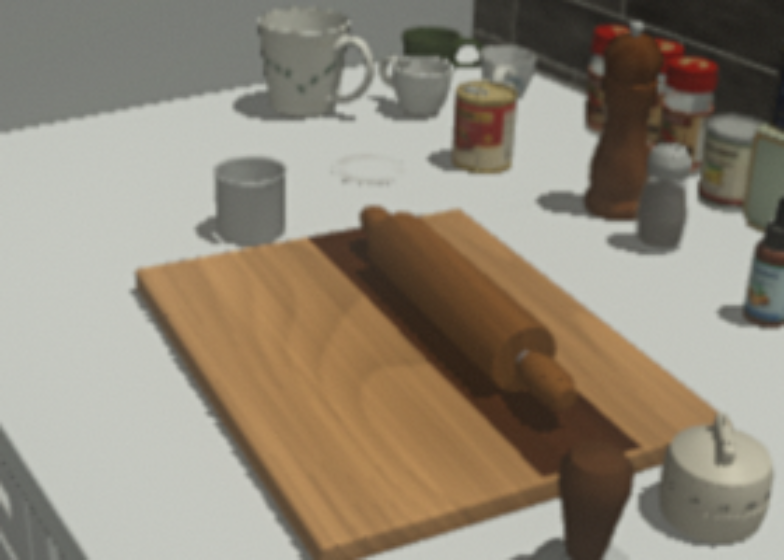

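The pin lies on the strip. Its ends are about 4 mm and 1 mm from the centre line, and the bystanders haven't moved. Handing in.

```bash
python3 -c "
from h import *
print(env.close_job())"
```

```text
the job is handed in; nothing more can be done
None
```

I rolled the pin onto the dark strip and handed the job in; the hand-in gives no verdict. It took seven short strokes, with both fingertips on top of the barrel at about 8–13 N. After that I lifted the gripper clear and moved it off to the side.

What the last checks showed, from the final top and scene pictures:
- **On the strip:** the barrel's ends lie about 4 mm (left) and 1.4 mm (right) beyond the strip's centre line, against the 12 mm allowed. The calibration is good to about 2 mm.
- **Sideways:** the pin is about 2 mm from the board's middle by the network's mask, or about 1 mm by the barrel's corners.
- **Parallel:** it is within about 1° of the strip.
- **Still:** I did not measure its speed. It looks unmoved between the last pictures, which were only about 0.05 s apart.
- **Quarter turn:** I did not measure the rotation directly. About 120 mm of rolling without visible slip is well over a quarter turn.
- **Cup, tamper and timer:** the tamper and timer masks are within about 1 pixel (roughly 2 mm) of where they started. The network missed the cup in the first top picture, so I compared it only by eye, and it looks unmoved.

No check failed. The small disagreement is in the pin's position: the whole-pin mask puts it about 3 mm past the centre line, against about 2.7 mm from the barrel's corners.

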